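# Release the ratchet clamp that holds the sample vial

### The job

Open the ratchet clamp that holds the sample vial: flip its pawl lever all the way over, so that the pawl is clear of the teeth, then draw the sliding jaw back until it is fully open. Leave the vial standing upright where it is, with the pawl still flipped, and let go of everything.

Things in the scene. Friction and masses are not known exactly. Their poses are not given: they have to be found in the camera images.
- clamp: Grey bench clamp holding the vial, fixed to the table; its twin on the other table half holds a carton and is not part of the job. Origin: centre of base underside. Base 220 (x) x 100 (y) x 10 mm. Fixed jaw at the +x end, face x=+75; sliding jaw face x=+50.5, 60 wide, tops z=58. Toothed bar along the middle, z 14 to 26. Pawl pivot at x=-80, y=+26, top z=31 mm.
- clamp_pin (a point): Middle of the pawl's black upright thumb pin: 11 mm across, 36 mm tall (table height 22 to 58 mm), point at 40 mm. It stands on the pawl's flat tail (top at 27 mm) beyond the base's +y edge, 45 mm from the pivot: at clamp x=-61, y=+67 at the start, x=-100, y=+67 mm when flipped. Free space on its +x side to push from. Site axes turn with the pawl.
- clamp_tab (a point): Centre of the upper part of the sliding jaw's black pull tab, axes as the clamp's: 12 mm thick (x), 28 mm wide (y), table height 18 to 66 mm, point at 52 mm. It stands on a side arm (height 24 to 36 mm) at the clamp's -y side: x=+24.5, y=-66 mm with the jaw shut. Free on both x faces; pinch it across x or push it toward -x.
- clamp_jaw (a joint): Sliding jaw, m: 0 = shut on the vial (start), 0.045 = fully open at its end stop, moved toward the clamp's -x. Sliding friction about 3 N. While the pawl is in the teeth it cannot move back.
- clamp_pawl (a joint): Pawl, rad: 0 = in the teeth (start), 0.9 = flipped fully clear against its stop; grows anticlockwise seen from above, so the thumb pin is pushed toward the clamp's -x by about 40 mm. Its pivot is stiff (about 2 N at the pin): it stays where it is left, with no spring.
- vial: Sample vial with red screw cap standing loose on the base plate between the jaws of the clamp, 23 mm across, 72 mm tall. Origin: centre of its underside, 10 mm above the table; z up along the vial. At clamp x = +63, y = 0 mm. The jaws stand about 0.5 to 1 mm off it, so it does not move when they open.
Not all that is in view belongs to the job. What is meant by the vial is not turquoise, and is the smaller of those in its own colour.

How it is judged:
On the way, in this order (a step that is already met when the one before it is completed fails the run):
1. the pawl is flipped out of the teeth while the jaw is still shut (value of joint clamp_pawl above 0.6 rad and value of joint clamp_jaw below 0.01 m), for 0.2 s.
2. the jaw is drawn back fully open (value of joint clamp_jaw above 0.037 m), for 0.2 s.
At the end, for the whole second after the job is handed in: The pawl is flipped clear (over 0.6 rad of 0.9), the jaw is fully open (within 8 mm of its end stop), and the vial stands upright (within 10 degrees) and at rest within 15 mm of where it stood (value of joint clamp_pawl above 0.6 rad and value of joint clamp_jaw above 0.037 m and angle between vial's own z axis and vertical below 0.17 rad and distance of vial from where it was at the start of the episode below 0.015 m and linear speed of vial below 0.02 m/s); the robot touches nothing.
It fails at once if the vial is tipped over (angle between vial's own z axis and vertical above 0.5 rad).
It also fails if it takes over 38 s, if anything falls off the work surface, if the arm or the gripper's body presses on something with over 40 N, if the wrist force passes 120 N, or if a joint passes its speed limit or range.

### The arm

A 7-joint arm with a two-finger parallel gripper is mounted at the origin on a cart in front of the work surface, level with it; the furniture and walls round the work are solid. World frame = base frame: x ahead of the robot, y to its left, z up, the work surface at z = 0. Lengths are in m, angles in rad, forces in N, time in s.
With the tool pointing down it reaches from about 0.425 to 0.875 m from the base axis. Payload 8.4 kg.
Tool frame: the origin (TCP) lies midway between the tips of the shut fingers; the grasp point (between the pads) lies 19 mm behind it; z points along the fingers, y is the direction in which the jaws open and shut (so a half turn about z gives the same grasp; the last joint's range is limited). The gripper opens to 87 mm and grips with 3 to 60 N. Pads are 19 mm wide; open, the fingers measure 117 mm over their backs; the gripper's body (75 mm by 190 mm) begins 51 mm behind the grasp point.
Start: joints at [1.034, 0.333, 0.04, 1.465, -0.013, 1.343, -0.059], TCP at [0.276, -0.589, 0.223] pointing down, gripper open.
Joint ranges: [-2.58, 2.58], [-0.38, 2.09], [-1.3, 1.39], [0.25, 2.4], [-1.5, 4.64], [0.08, 2.09], [-2.65, 2.65]. Speed limits (rad/s): [2.22, 2.22, 2.79, 2.79, 3.14, 3.14, 3.14].

### API

Orientations are given as a unit quaternion [x, y, z, w].
In Python, from plant import arm gives the robot as it stands. The module is installed in compiled form; this text tells all that it offers.
- The arm moves only by the tool play_rows, never from a script. Its argument "motion" is a list that holds one entry, the list of rows, each a list of 5 numbers: the shift along the tool's x, y, z in mm, then the turn about the tool's z in degrees, then the closure in counts, from 0 (fully open) to 255 (shut). A call has 1 to 12 rows; each row shifts and turns the commanded pose from where the row before left it, along the tool's axes as they then stand; what a row does not reach is not made up. A row lasts 1/8 s, in which the tool goes at most 62.5 mm and 10.7 degrees, less where a joint would pass 70% of its speed; a pose out of reach is approached as far as the arm can. A call is refused whole if a number of a shift passes 62.5 or a number of a turn 10.7, either way. A call with a gripper value outside its range is refused whole. The fingers move at their own pace and stop on an object; "grip_force" is the grip in N (left out, the last holds). Time passes only in rows, so rows that do not move let the fingers close. It gives the time, the measured TCP pose, the force and the opening at its end, in the units of the state.
- arm.get_state(): the state, without advancing time (a new reading comes with each control period).
- arm.get_image(name): name is "scene" or "side" or "wrist"; returns a dict with "frame" (420x560x3 uint8, blue, green, red), "range_z" (420x560 float32, m along the optical axis (not along the pixel's ray), 0 where there is no reading), "mtx" (3x3 intrinsics, pixels), "eye" and "orientation" of the camera in the world; the wrist camera has in their place "mount" (4x4, takes a point from camera to tool coordinates, whose origin is the TCP and whose axes are the flange's). Camera axes: x right, y up, looking along -z (the intrinsics and any distortion apply to the point x, -y, -z); pixel columns grow to the right and rows downward; lengths in m; the calibration is good to about 2 mm. A picture is of the moment at which its call begins: read the wrist's pose just before it.
- arm.sign_off(): hands the job in, once; it reports no verdict.
The state is a dict: "t": time; "joint_pos": joint angles; "qvel": joint speeds; "tau": joint torques, N m; "tool_pos": TCP position; "tcp_rot": TCP orientation; "force": force on the tool from outside, world axes, zero at the start; "moment": the same for the moment, N m; "gripper_width": finger opening in m.
Only numpy, scipy, OpenCV 4.12 (cv2) and the standard library are available. Lean on these libraries where they do the work, as an engineer would, in place of code of your own. Each camera call takes 0.05 s, during which the arm holds its last target.

## Working session

There is one attempt and no reset: what is moved stays moved. The work goes in short steps, Python scripts to look and compute and a tool call to move; the robot and the scene stay as the last step left them, time stands still between calls to the robot, and variables do not carry over. Pictures are saved under pics/ and viewed, and the job is handed in when it is done.

Besides the shell and the picture viewer there is one more tool, called after "Call:" as name([rows], argument=value, ...), one row to a line, values as JSON. play_rows: Moves the arm, as the interface text tells. Its arguments: {"type":"object","properties":{"motion":{"type":"array","items":{"type":"array","items":{"type":"array","items":{"type":"number"}}}},"grip_force":{"type":"number"}},"required":["motion"]}

```bash
mkdir -p pics; python3 - <<'E'
from plant import arm
import cv2
s=arm.get_state()
for k in s: print(k,s[k])
for n in ("scene","side","wrist"):
    d=arm.get_image(n); cv2.imwrite(f"pics/{n}0.png",d["frame"])
    print(n,d["mtx"],[ (k,d[k]) for k in d if k not in("frame","range_z","mtx")])
E
```

```text
t 0.0
joint_pos [ 1.03377935  0.33388743  0.03988839  1.46624726 -0.01339741  1.34329303
 -0.05850575]
qvel [ 6.50639784e-05 -4.94152374e-04  8.98784569e-04  4.58926190e-04
 -3.26555422e-04 -1.48338332e-03  6.78385666e-04]
tau [ 8.64313847e-06 -6.56366444e+01  1.33522701e+00 -4.03796697e+01
 -5.96857793e-02  4.48387570e-02  1.86478533e-04]
tool_pos [ 0.27534813 -0.58829552  0.2216864 ]
tcp_rot [ 9.76138662e-01  2.17146720e-01 -2.25221736e-04 -7.51468684e-04]
force [0.50602256 0.21352338 0.14947606]
moment [ 0.0325705  -0.00920708 -0.00301254]
gripper_width 0.0870330908576796
scene [[401.93818428   0.         280.44055007]
 [  0.         401.93818428 204.15300417]
 [  0.           0.           1.        ]] [('eye', array([ 0.13370818, -0.45784669,  0.60948965])), ('orientation', array([ 0.39192192, -0.16277313, -0.34623933,  0.83667224]))]
side [[399.66856974   0.         276.61197192]
 [  0.         399.66856974 210.26768718]
 [  0.           0.           1.        ]] [('eye', array([ 0.40526832, -0.88606202,  0.39007183])), ('orientation', array([ 0.57315596, -0.06492913, -0.08900837,  0.81200614]))]
wrist [[300.56505543   0.         278.20252324]
 [  0.         300.56505543 210.68389796]
 [  0.           0.           1.        ]] [('mount', array([[ 1.46215082e-03,  9.62211472e-01,  2.72299367e-01,
         7.37382586e-02],
       [ 9.99998930e-01, -1.39221373e-03, -4.50038637e-04,
        -5.24558466e-05],
       [-5.39334224e-05,  2.72299733e-01, -9.62212478e-01,
        -1.61866384e-01],
       [ 0.00000000e+00,  0.00000000e+00,  0.00000000e+00,
         1.00000000e+00]]))]
```

View pics/scene0.png

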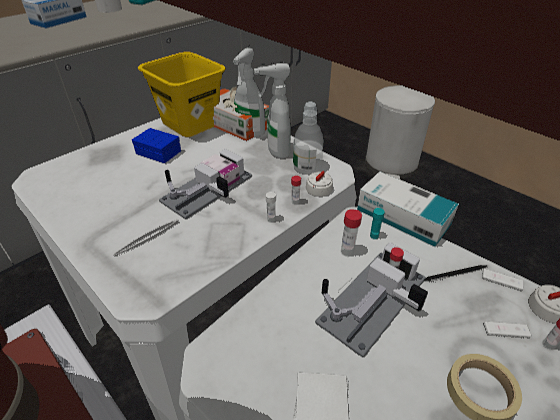

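View pics/side0.png

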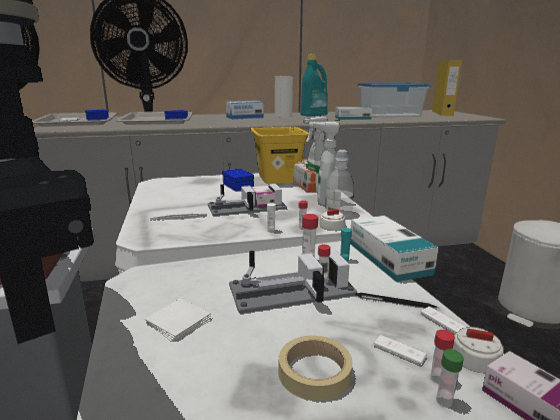

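View pics/wrist0.png

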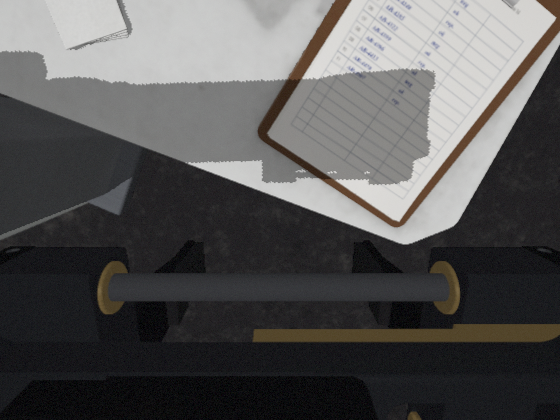

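Target is the near clamp (red-capped vial between its jaws). In the scene image the pin is at about (324,287), the tab at (418,297) and the cap at (397,253).

```bash
cat > h.py <<'E'
import numpy as np, cv2
from scipy.spatial.transform import Rotation as R
def cloud(d,state=None):
    K=d["mtx"];z=d["range_z"];v,u=np.mgrid[:z.shape[0],:z.shape[1]]
    p=np.stack([(u-K[0,2])/K[0,0]*z,-(v-K[1,2])/K[1,1]*z,-z],-1)
    if "mount" in d:
        M=d["mount"]; p=p@M[:3,:3].T+M[:3,3]
        return p@R.from_quat(state["tcp_rot"]).as_matrix().T+state["tool_pos"]
    return p@R.from_quat(d["orientation"]).as_matrix().T+d["eye"]
E
python3 - <<'E'
from h import *
from plant import arm
for n,box in (("scene",(300,230,150,140)),("side",(215,235,160,85))):
    d=arm.get_image(n);P=cloud(d);f=d["frame"]
    x,y,w,h=box
    c=f[y:y+h,x:x+w];cv2.imwrite(f"pics/{n}_crop.png",cv2.resize(c,None,fx=4,fy=4,interpolation=cv2.INTER_NEAREST))
    Q=P[y:y+h,x:x+w].reshape(-1,3);ok=d["range_z"][y:y+h,x:x+w].ravel()>0
    C=c.reshape(-1,3).astype(int)
    print(n,"table z",np.median(P[...,2][(abs(P[...,2])<.02)&(d["range_z"]>0)&(d["range_z"]<1)]))
    hsv=cv2.cvtColor(c,cv2.COLOR_BGR2HSV).reshape(-1,3)
    base=ok&(Q[:,2]>.004)&(Q[:,2]<.016)&(hsv[:,2]<150)
    r=cv2.minAreaRect((Q[base,:2]*1000).astype(np.float32));print("base",base.sum(),r)
    blk=ok&(hsv[:,2]<45)&(Q[:,2]>.03)&(Q[:,2]<.08)
    m=blk.reshape(h,w).astype(np.uint8)
    nn,L,S,_=cv2.connectedComponentsWithStats(m,connectivity=8)
    for i in range(1,nn):
        if S[i,4]>8:
            q=Q[(L==i).ravel()];print("black",S[i]+np.array([x,y,0,0,0]),q.mean(0).round(4),q.min(0).round(4),q.max(0).round(4))
    red=ok&(C[:,2]>90)&(C[:,1]<70)
    q=Q[red];print("red",red.sum(),np.median(q,0),q.min(0),q.max(0))
E
```

```text
scene table z -0.0006590060420075816
base 3676 ((651.1363525390625, -230.25665283203125), (185.14157104492188, 377.56109619140625), 86.2939682006836)
black [383 251   7  11  51] [ 0.6498 -0.2286  0.0415] [ 0.6481 -0.2354  0.0312] [ 0.6521 -0.2231  0.0529]
black [396 260  16  14 119] [ 0.6515 -0.2675  0.0427] [ 0.634  -0.279   0.0303] [ 0.6545 -0.2564  0.0548]
black [322 279   7  14  73] [ 0.5086 -0.1938  0.0467] [ 0.5058 -0.1979  0.0303] [ 0.5157 -0.1881  0.0588]
black [408 284  20  24 261] [ 0.6001 -0.321   0.0547] [ 0.5966 -0.3339  0.0312] [ 0.6087 -0.3065  0.0672]
red 145 [ 0.63140644 -0.25287913  0.0803726 ] [ 0.62485006 -0.26309293  0.06595409] [ 0.64715512 -0.2414538   0.08400402]
side table z -0.00039161870971374246
base 2281 ((638.2035522460938, -245.69198608398438), (361.66558837890625, 198.29669189453125), 23.63747215270996)
black [250 251   4  15  56] [ 0.5116 -0.1964  0.0457] [ 0.5084 -0.2005  0.0303] [ 0.515  -0.1901  0.0586]
black [329 259   8  20  95] [ 0.6523 -0.2655  0.0424] [ 0.6507 -0.2801  0.03  ] [ 0.6543 -0.2458  0.0542]
black [313 271  11  26 228] [ 0.6029 -0.3274  0.0525] [ 0.5981 -0.3358  0.0311] [ 0.6268 -0.2788  0.0668]
red 123 [ 0.63513916 -0.26004474  0.0783102 ] [ 0.62596914 -0.26510687  0.06668195] [ 0.64570902 -0.24191508  0.08301411]
```

```bash
sleep 0
python3 - <<'E'
from h import *
from plant import arm
for n,pt in (("scene",(370,325)),("side",(290,295))):
    d=arm.get_image(n);P=cloud(d);f=d["frame"]
    m=((P[...,2]>.006)&(P[...,2]<.014)&(d["range_z"]>0)&(f.max(2)<140)&(abs(P[...,0]-.575)<.15)&(abs(P[...,1]+.255)<.09)).astype(np.uint8)
    m=cv2.morphologyEx(m,cv2.MORPH_OPEN,np.ones((2,2),np.uint8))
    q=P[m>0]; h=cv2.convexHull((q[:,:2]*1000).astype(np.float32))
    print(n,len(q),cv2.minAreaRect(h)); 
    v=f.copy();v[m>0]=(0,255,0)
    cv2.imwrite(f"pics/{n}_m.png",cv2.resize(v[220:370,200:450],None,fx=3,fy=3,interpolation=cv2.INTER_NEAREST))
E
```

```text
scene 3121 ((429.36627197265625, -307.7249755859375), (643.0465087890625, 162.14817810058594), 12.766921997070312)
side 1836 ((573.205810546875, -516.4290771484375), (766.7109985351562, 267.35833740234375), 84.79008483886719)
```

View pics/scene_m.png

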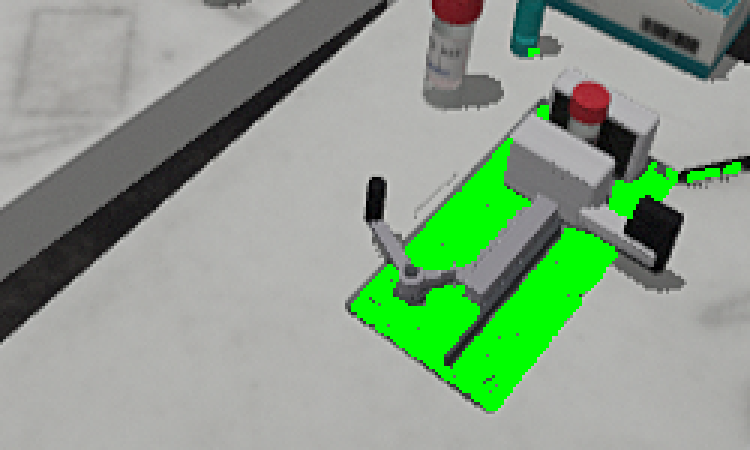

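View pics/side_m.png

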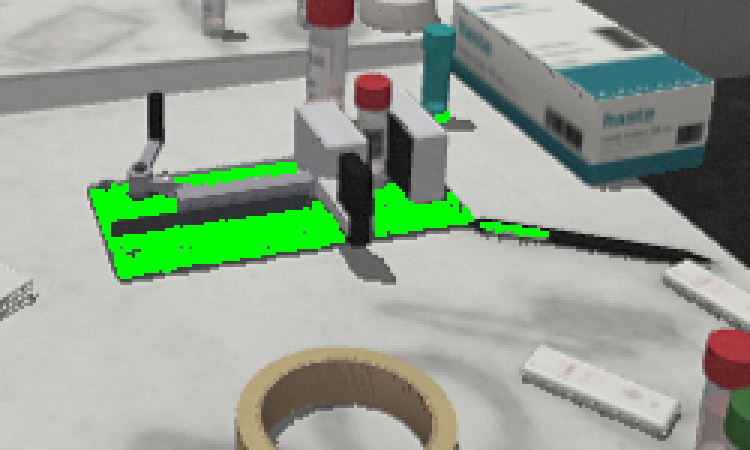

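View pics/scene_crop.png

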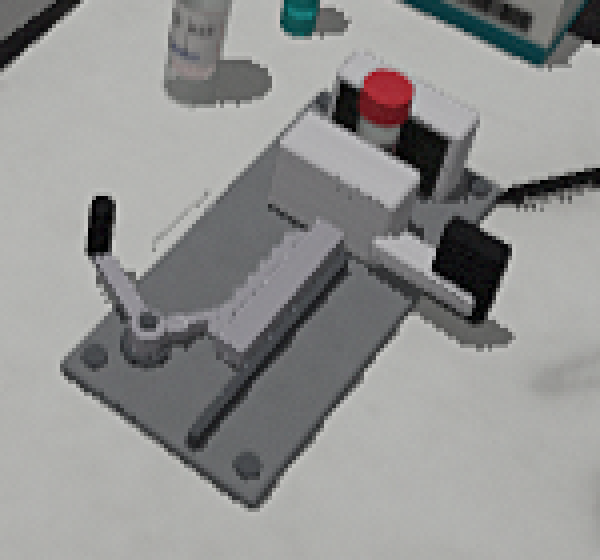

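```bash
python3 - <<'E'
from h import *
from plant import arm
for n,pt in (("scene",(385,310)),("side",(260,302))):
    d=arm.get_image(n);P=cloud(d);f=d["frame"]
    m=((P[...,2]>.005)&(P[...,2]<.015)&(d["range_z"]>0)&(f.max(2)<140)&(f.max(2)>50)).astype(np.uint8)
    m=cv2.morphologyEx(m,cv2.MORPH_OPEN,np.ones((4,4),np.uint8))
    nn,L=cv2.connectedComponents(m)
    q=P[L==L[pt[1],pt[0]]]; (c,s,a)=cv2.minAreaRect((q[:,:2]*1000).astype(np.float32))
    print(n,len(q),c,s,a, q[:,2].mean())
    # long edge directions via hull
    b=cv2.boxPoints((c,s,a));print(b.round(1).tolist())
    hsv=cv2.cvtColor(f,cv2.COLOR_BGR2HSV)
    t=((P[...,2]>.02)&(P[...,2]<.2)&(d["range_z"]>0)&(abs(P[...,0]-.58)<.25)&(abs(P[...,1]+.25)<.25)).astype(np.uint8)
    nn,L,S,_=cv2.connectedComponentsWithStats(t)
    for i in range(1,nn):
        if S[i,4]>30: q=P[L==i];print(" obj",S[i],q.min(0).round(3),q.max(0).round(3))
E
```

```text
scene 1244 (362.01556396484375, -350.03887939453125) (501.0433349609375, 62.79092025756836) 18.133808135986328 0.012336229283309338
[[114.19999694824219, -398.20001220703125], [133.6999969482422, -457.79998779296875], [609.9000244140625, -301.8999938964844], [590.2999877929688, -242.1999969482422]]
 obj [ 358  176   94   65 3063] [ 0.706 -0.27   0.02 ] [ 0.83  -0.076  0.074]
 obj [342 209  20  41 586] [ 0.624 -0.164  0.02 ] [ 0.658 -0.132  0.105]
 obj [ 322  243  106   97 2993] [ 0.468 -0.334  0.02 ] [ 0.674 -0.187  0.084]
 obj [532 285  28  30 608] [ 0.752 -0.5    0.02 ] [ 0.814 -0.458  0.047]
 obj [ 450  354   67   66 1151] [ 0.502 -0.5    0.02 ] [ 0.602 -0.421  0.027]
side 963 (506.2127685546875, -577.367919921875) (635.2772827148438, 135.46347045898438) 83.92919921875 0.010875145113941791
[[405.29998779296875, -886.0999755859375], [540.0, -900.4000244140625], [607.2000122070312, -268.70001220703125], [472.5, -254.3000030517578]]
 obj [ 236  214  113   88 2919] [ 0.47  -0.336  0.02 ] [ 0.676 -0.132  0.105]
 obj [ 340  217   81   56 2531] [ 0.707 -0.272  0.02 ] [ 0.83  -0.075  0.073]
 obj [454 327  45  27 666] [ 0.753 -0.5    0.02 ] [ 0.815 -0.461  0.047]
 obj [279 336  74  46 983] [ 0.503 -0.5    0.02 ] [ 0.602 -0.42   0.026]
```

```bash
python3 - <<'E'
from h import *
from plant import arm
for n in ("scene","side"):
    d=arm.get_image(n);P=cloud(d);f=d["frame"]
    z0=-.0005
    m=((P[...,2]>.006)&(P[...,2]<.013)&(d["range_z"]>0)&(f.max(2)<150)&(abs(P[...,0]-.575)<.14)&(abs(P[...,1]+.255)<.09)).astype(np.uint8)
    m=cv2.morphologyEx(m,cv2.MORPH_OPEN,np.ones((3,3),np.uint8))
    q=P[m>0]; q=q[(q[:,0]<.70)]
    (c,s,a)=cv2.minAreaRect((q[:,:2]*1000).astype(np.float32))
    print(n,len(q),c,s,a, q[:,2].mean(),cv2.boxPoints((c,s,a)).round(1).tolist())
    m2=((P[...,2]>.0605)&(P[...,2]<.068)|(P[...,2]>.052)&(P[...,2]<.0605))&(d["range_z"]>0)&(f.min(2)>110)&(abs(P[...,0]-.63)<.06)&(abs(P[...,1]+.255)<.06)
    # jaw tops
    t=(m2&(abs(P[...,2]-.0575)<.003)).astype(np.uint8);nn,L,S,_=cv2.connectedComponentsWithStats(t)
    for i in range(1,nn):
        if S[i,4]>30: q=P[L==i];print(" jawtop",S[i],cv2.minAreaRect((q[:,:2]*1000).astype(np.float32)),q[:,2].mean())
E
```

```text
scene 2989 (581.490234375, -256.9251708984375) (109.56727600097656, 236.33670043945312) 89.85111236572266 0.009060385408844582 [[463.20001220703125, -311.3999938964844], [699.5, -312.0], [699.7999877929688, -202.39999389648438], [463.5, -201.8000030517578]]
 jawtop [385 243  12   9  55] ((661.3798828125, -224.7544708251953), (14.394952774047852, 20.49917984008789), 80.84757995605469) 0.05700397477185785
 jawtop [402 249  18  16 140] ((663.9234619140625, -263.93115234375), (22.314428329467773, 36.96928405761719), 2.2188055515289307) 0.056938137582719414
 jawtop [370 258  35  25 385] ((609.6715698242188, -253.33395385742188), (28.368099212646484, 59.085689544677734), 4.208421230316162) 0.056994429221628895
side 1615 (575.863037109375, -257.426513671875) (219.3618621826172, 100.12500762939453) 3.655876398086548 0.009553566229002107 [[463.20001220703125, -214.5], [469.6000061035156, -314.3999938964844], [688.5, -300.3999938964844], [682.0999755859375, -200.5]]
 jawtop [329 250  20  17 172] ((664.1302490234375, -252.71119689941406), (21.48365020751953, 64.45201110839844), 1.62144136428833) 0.05748103673225845
 jawtop [298 254  24  17 236] ((610.2807006835938, -255.10003662109375), (26.98606300354004, 59.789344787597656), 2.5705981254577637) 0.057356610462968916
 jawtop [319 258  10   5  33] ((636.2178344726562, -258.2425842285156), (6.099708080291748, 16.80009651184082), 78.94280242919922) 0.05726427942971093
```

Clamp pose: the side view gives a 219x100 mm rectangle centred at (0.576, -0.257) with yaw 3.7°. The predicted pin (0.511, -0.194), tab (0.6045, -0.322) and vial (0.639, -0.253) match the masks within about 3 mm. I'll shut the fingers, square up with the clamp and move to the pin's +x side, staying high.

Call:
play_rows([
  [[0,0,0,7,255],[0,0,0,7,255],[0,0,0,7.4,255],[33,-42,0,0,255],[33,-42,0,0,255],[33,-42,0,0,255],[33,-42,0,0,255],[33,-42,0,0,255],[33,-42,0,0,255],[33,-42,0,0,255],[33,-42,0,0,255],[31,-44,0,0,255]],
])

```text
t: 2.05
tool_pos: [0.5464, -0.1892, 0.2228]
tcp_rot: [0.999, 0.032, 0.0, 0.0]
force: [0.8, -0.1, 0.1]
gripper_width: 0.0007
```

Call:
play_rows([
  [[0,0,45,0,255],[0,0,45,0,255],[0,0,45,0,255],[0,0,35,0,255],[0,0,18,0,255],[0,0,0,0,255]],
])

```text
t: 2.8
tool_pos: [0.5451, -0.1904, 0.0339]
tcp_rot: [0.999, 0.032, -0.001, -0.0]
force: [-0.5, 0.5, 0.7]
gripper_width: 0.0006
```

```bash
python3 - <<'E'
from plant import arm
import cv2,numpy as np
print(arm.get_state()["tool_pos"])
a=arm.get_image("scene")["frame"];b=arm.get_image("side")["frame"]
cv2.imwrite("pics/s1.png",np.hstack([cv2.resize(x,(400,400),interpolation=cv2.INTER_NEAREST) for x in (a[190:390,260:460],b[170:370,180:380])]))
E
```

```text
[ 0.54505882 -0.1903775   0.0339371 ]
```

View pics/s1.png

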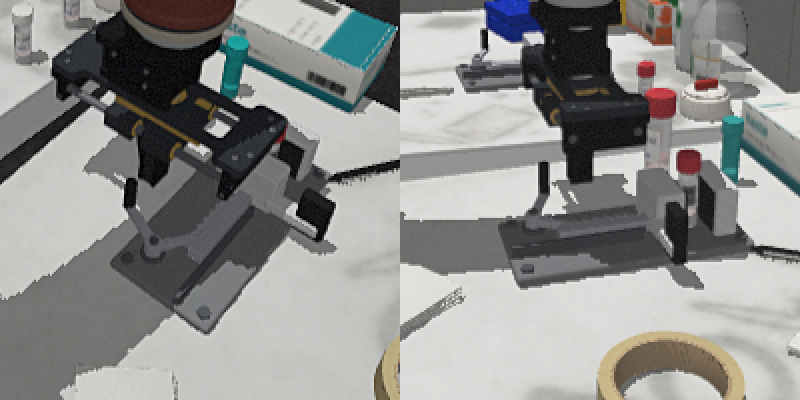

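```bash
python3 - <<'E'
from plant import arm
from h import *
for n in("scene","side"):
    d=arm.get_image(n);P=cloud(d);f=d["frame"]
    m=((d["range_z"]>0)&(f.max(2)<60)&(P[...,2]>.03)&(P[...,2]<.12)&(abs(P[...,0]-.55)<.06)&(abs(P[...,1]+.2)<.15))
    for lo,hi in((.03,.045),(.045,.06),(.06,.08),(.08,.1),(.1,.12)):
        q=P[m&(P[...,2]>lo)&(P[...,2]<hi)]
        print(n,lo,len(q),[np.percentile(q[:,i],[2,25,50,75,98]).round(3).tolist() for i in(0,1)] if len(q) else 0)
E
```

```text
scene 0.03 140 [[0.493, 0.51, 0.541, 0.598, 0.601], [-0.333, -0.32, -0.2, -0.195, -0.184]]
scene 0.045 216 [[0.506, 0.537, 0.553, 0.598, 0.601], [-0.334, -0.32, -0.2, -0.194, -0.185]]
scene 0.06 184 [[0.536, 0.538, 0.599, 0.602, 0.608], [-0.332, -0.322, -0.311, -0.195, -0.18]]
scene 0.08 5 [[0.536, 0.536, 0.536, 0.536, 0.537], [-0.179, -0.179, -0.178, -0.177, -0.177]]
scene 0.1 276 [[0.505, 0.51, 0.513, 0.525, 0.576], [-0.279, -0.225, -0.205, -0.168, -0.11]]
side 0.03 136 [[0.496, 0.515, 0.556, 0.601, 0.608], [-0.335, -0.333, -0.202, -0.198, -0.192]]
side 0.045 203 [[0.509, 0.541, 0.556, 0.6, 0.61], [-0.335, -0.331, -0.201, -0.199, -0.187]]
side 0.06 133 [[0.538, 0.551, 0.599, 0.603, 0.609], [-0.335, -0.327, -0.314, -0.202, -0.198]]
side 0.08 0 0
side 0.1 337 [[0.508, 0.525, 0.543, 0.566, 0.589], [-0.28, -0.278, -0.277, -0.275, -0.112]]
```

The depth readings agree: fingers shut at x 0.536–0.556, body bottom at about 0.10 m. Pushing the pin toward -x.

Call:
play_rows([
  [[-10,0,0,0,255],[-8,0,0,0,255],[-6,0,0,0,255],[-6,0,0,0,255],[-6,0,0,0,255],[-6,0,0,0,255],[-6,0,0,0,255],[-5,0,0,0,255],[-3,0,0,0,255],[0,0,0,0,255]],
])

```text
t: 4.25
tool_pos: [0.4893, -0.1946, 0.0346]
tcp_rot: [0.999, 0.032, -0.0, 0.0]
force: [0.7, 0.0, 0.1]
gripper_width: 0.0008
```

```bash
cat > look.py <<'E'
from plant import arm
import sys
from h import *
s=arm.get_state();print(s["t"],s["tool_pos"],s["force"])
o=[]
for n,(y,x) in(("scene",(190,260)),("side",(170,180))):
    d=arm.get_image(n);P=cloud(d);f=d["frame"];o.append(cv2.resize(f[y:y+200,x:x+200],(400,400),interpolation=cv2.INTER_NEAREST))
    m=((d["range_z"]>0)&(f.max(2)<60)&(P[...,2]>.04)&(P[...,2]<.057)&(abs(P[...,0]-.55)<.12)&(abs(P[...,1]+.25)<.12)).astype(np.uint8)
    nn,L,S,_=cv2.connectedComponentsWithStats(m)
    for i in range(1,nn):
        if S[i,4]>15: q=P[L==i];print(n,S[i],q.mean(0).round(4),q.min(0).round(4),q.max(0).round(4))
    r=(d["range_z"]>0)&(f[...,2]>90)&(f[...,1]<70)&(abs(P[...,0]-.638)<.03)&(abs(P[...,1]+.254)<.03)
    if r.sum(): print(n,"cap",r.sum(),np.median(P[r],0).round(4),P[r].max(0).round(4))
cv2.imwrite(f"pics/{sys.argv[1]}.png",np.hstack(o))
E
python3 look.py s2
```

```text
4.25 [ 0.48931636 -0.19458949  0.03460875] [0.66643971 0.02097803 0.09347157]
scene [384 251   6   7  28] [ 0.6499 -0.2283  0.047 ] [ 0.648  -0.2345  0.0401] [ 0.6515 -0.2231  0.0544]
scene [400 260  12  11  66] [ 0.6521 -0.268   0.0473] [ 0.6497 -0.2793  0.0401] [ 0.6549 -0.2571  0.0552]
scene [309 289  18  13 116] [ 0.4796 -0.1983  0.0492] [ 0.4688 -0.2049  0.0401] [ 0.5019 -0.1862  0.0569]
scene [408 290  17  15 116] [ 0.5988 -0.3209  0.0483] [ 0.5959 -0.3342  0.0401] [ 0.6031 -0.3064  0.057 ]
scene cap 144 [ 0.6322 -0.2528  0.0803] [ 0.6459 -0.2418  0.0834]
side [231 253  17  11 139] [ 0.4867 -0.2016  0.0486] [ 0.4716 -0.2066  0.0401] [ 0.5021 -0.1896  0.057 ]
side [329 258   8  15  64] [ 0.652  -0.2628  0.0479] [ 0.6505 -0.2801  0.0402] [ 0.6538 -0.2459  0.0551]
side [312 277  12  15 103] [ 0.6023 -0.3282  0.0486] [ 0.5976 -0.3353  0.0404] [ 0.6105 -0.3088  0.0569]
side cap 117 [ 0.6351 -0.2596  0.0778] [ 0.6464 -0.2433  0.0831]
```

View pics/s2.png

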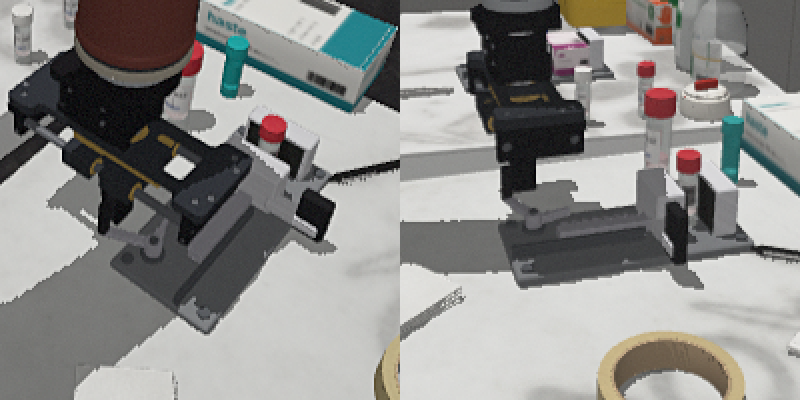

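Pin and finger are merged at (105,225) in the left half and the pawl tail has swung over. I'll push the last few millimetres to the stop.

Call:
play_rows([
  [[-2,0,0,0,255],[-1.5,0,0,0,255],[0,0,0,0,255]],
])

```text
t: 4.72
tool_pos: [0.4862, -0.1947, 0.0347]
tcp_rot: [0.999, 0.032, 0.0, 0.0]
force: [1.5, -0.7, 0.4]
gripper_width: 0.0005
```

Call:
play_rows([
  [[-2,0,0,0,255],[0,0,0,0,255],[12,0,0,0,255],[15,0,0,0,255],[0,0,-40,0,255],[0,0,-50,0,255]],
])

```text
t: 5.48
tool_pos: [0.5109, -0.1919, 0.1244]
tcp_rot: [0.999, 0.033, -0.002, -0.001]
force: [1.1, -0.8, -0.3]
gripper_width: 0.0007
```

```bash
python3 look.py s3
```

```text
5.475 [ 0.51090459 -0.19193116  0.12443652] [ 1.07065079 -0.83880986 -0.2637145 ]
scene [384 250   6   9  34] [ 0.6499 -0.2286  0.0476] [ 0.6481 -0.2346  0.04  ] [ 0.6532 -0.2216  0.0533]
scene [399 260  13  10  71] [ 0.6519 -0.2676  0.0475] [ 0.6408 -0.2785  0.04  ] [ 0.6549 -0.256   0.0542]
scene [408 290  18  15 110] [ 0.5987 -0.3211  0.0485] [ 0.5965 -0.334   0.04  ] [ 0.6044 -0.3066  0.0568]
scene [309 293   6  10  48] [ 0.4697 -0.1967  0.0511] [ 0.4664 -0.2005  0.0403] [ 0.4758 -0.1907  0.057 ]
scene cap 148 [ 0.6319 -0.2533  0.08  ] [ 0.6457 -0.2408  0.0833]
side [229 254   6  10  36] [ 0.4726 -0.1992  0.0495] [ 0.4684 -0.2028  0.0404] [ 0.4775 -0.1941  0.057 ]
side [329 258   9  15  68] [ 0.6521 -0.2634  0.0481] [ 0.6502 -0.28    0.0404] [ 0.6553 -0.2455  0.0552]
side [322 265   5  10  16] [ 0.6327 -0.2692  0.0475] [ 0.6265 -0.283   0.0416] [ 0.6409 -0.2581  0.0551]
side [312 277  12  15  99] [ 0.6023 -0.3285  0.0487] [ 0.5978 -0.3354  0.0403] [ 0.6105 -0.3101  0.0566]
side cap 117 [ 0.6356 -0.26    0.0772] [ 0.6484 -0.2421  0.0829]
```

View pics/s3.png

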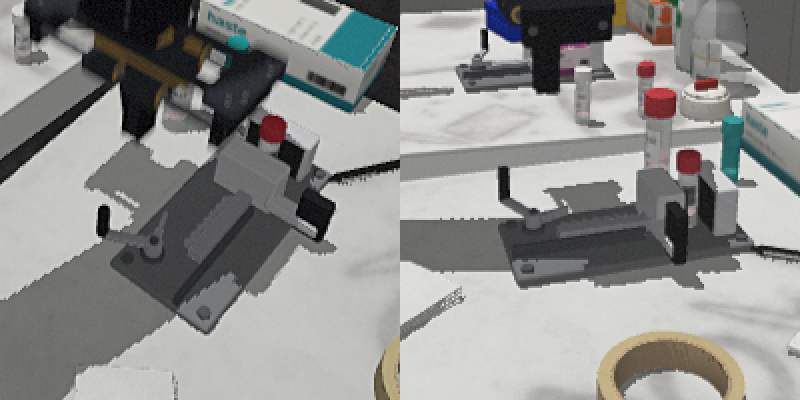

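The pawl is flipped: pin measured at (0.471, -0.197) against an expected (0.472, -0.197). The vial is unchanged. Next I move to the +x side of the tab, keeping the fingers high.

Call:
play_rows([
  [[0,0,-40,0,255],[28,35.4,0,0,255],[28,35.4,0,0,255],[28,35.4,0,0,255],[28,35.4,0,0,255],[0,0,0,0,255],[0,0,45,0,255],[0,0,35,0,255],[0,0,0,0,255]],
])

```text
t: 6.7
tool_pos: [0.63, -0.325, 0.0811]
tcp_rot: [0.999, 0.033, -0.003, -0.002]
force: [-0.8, -0.1, 0.3]
gripper_width: 0.0003
```

```bash
python3 look.py s4
```

```text
6.7 [ 0.63003993 -0.32495528  0.08106847] [-0.76690208 -0.12503354  0.26997992]
scene [384 250   6   9  30] [ 0.6498 -0.2284  0.0475] [ 0.6475 -0.2352  0.0401] [ 0.652  -0.2223  0.0546]
scene [399 260  13  11  71] [ 0.652  -0.2679  0.0476] [ 0.6404 -0.2791  0.0405] [ 0.6552 -0.2565  0.0551]
scene [408 290  18  15 113] [ 0.5988 -0.3211  0.0483] [ 0.5963 -0.334   0.0402] [ 0.6038 -0.3067  0.0569]
scene [309 295   6   9  42] [ 0.469  -0.1973  0.0496] [ 0.4657 -0.2005  0.0403] [ 0.4747 -0.1928  0.0569]
scene cap 143 [ 0.6325 -0.2539  0.0801] [ 0.6458 -0.2417  0.083 ]
side [230 254   4  10  34] [ 0.4727 -0.1995  0.049 ] [ 0.4694 -0.2021  0.0401] [ 0.4759 -0.1956  0.0569]
side [329 264   8   9  25] [ 0.6525 -0.2682  0.0441] [ 0.6508 -0.2785  0.0403] [ 0.6538 -0.2473  0.0517]
side [312 277  12  15 101] [ 0.6024 -0.3284  0.0487] [ 0.5981 -0.3357  0.04  ] [ 0.6104 -0.3098  0.057 ]
side cap 100 [ 0.6346 -0.26    0.0788] [ 0.6438 -0.2433  0.0829]
```

View pics/s4.png

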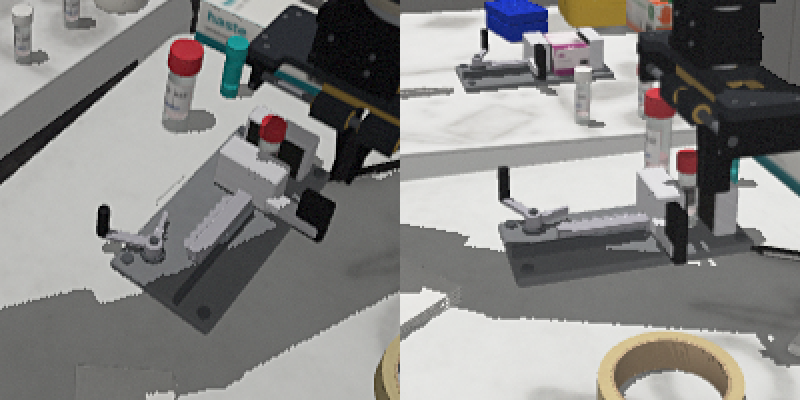

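The fingers are at about (715,200) in the right half, clear of the tab on its +x side. I'll lower them and push.

Call:
play_rows([
  [[0,0,25,0,255],[0,0,14,0,255],[-8,0,0,0,255],[-6,0,0,0,255],[-6,0,0,0,255],[-6,0,0,0,255],[-6,0,0,0,255],[-6,0,0,0,255],[-6,0,0,0,255],[-5,0,0,0,255],[-4,0,0,0,255],[0,0,0,0,255]],
])

```text
t: 8.3
tool_pos: [0.5782, -0.3304, 0.0452]
tcp_rot: [0.999, 0.032, -0.001, -0.0]
force: [0.8, -0.5, 0.7]
gripper_width: 0.0006
```

```bash
python3 look.py s5
```

```text
8.3 [ 0.57816601 -0.3303742   0.04521641] [ 0.76139929 -0.49195247  0.7178477 ]
scene [309 293   6  10  46] [ 0.4695 -0.1967  0.0507] [ 0.4665 -0.2006  0.0401] [ 0.4762 -0.1907  0.0569]
scene [396 306  27  14 137] [ 0.5586 -0.326   0.0493] [ 0.5539 -0.3403  0.0401] [ 0.5859 -0.3086  0.057 ]
side [230 254   4  10  33] [ 0.4727 -0.1993  0.0492] [ 0.4696 -0.2024  0.0402] [ 0.4759 -0.1951  0.0569]
side [289 281  25  15 187] [ 0.5695 -0.3351  0.0498] [ 0.5556 -0.3415  0.0401] [ 0.5912 -0.3147  0.0569]
```

View pics/s5.png

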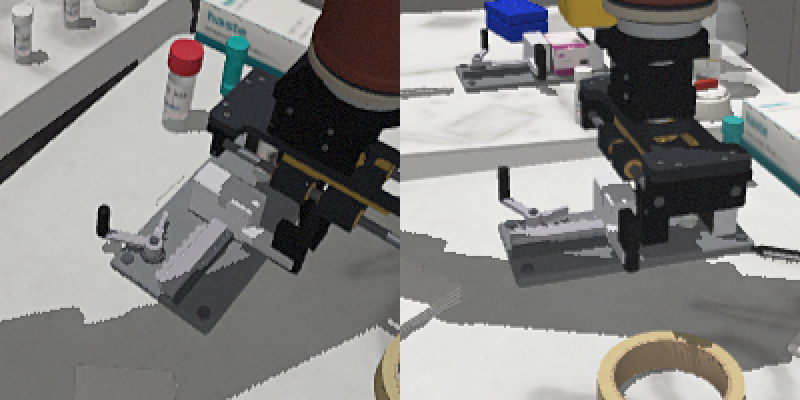

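Call:
play_rows([
  [[-2,0,0,0,255],[-2,0,0,0,255],[0,0,0,0,255]],
])

```text
t: 8.78
tool_pos: [0.5756, -0.3303, 0.0454]
tcp_rot: [0.999, 0.032, 0.001, -0.0]
force: [5.1, -0.9, -4.1]
gripper_width: 0.0004
```

The force is rising, so the jaw is at its stop. Backing off and rising.

Call:
play_rows([
  [[4,0,0,0,255],[8,0,0,0,255],[4,0,0,0,255],[0,0,0,0,255],[0,0,-25,0,255],[0,0,-45,0,255],[0,0,-50,0,255],[-20,40,-20,0,255],[-20,50,0,0,255],[-20,50,0,0,255],[-20,50,0,0,255],[0,0,0,0,255]],
])

```text
t: 10.28
tool_pos: [0.5187, -0.5299, 0.1847]
tcp_rot: [1.0, 0.028, -0.002, 0.001]
force: [-0.6, 0.6, -0.3]
gripper_width: 0.0004
```

```bash
python3 look.py s6
```

```text
10.275 [ 0.51874444 -0.52994034  0.18467226] [-0.63906271  0.6325889  -0.3423564 ]
scene [384 250   6  10  35] [ 0.6494 -0.229   0.0474] [ 0.6472 -0.2359  0.0403] [ 0.6525 -0.2219  0.0544]
scene [399 259  13  11  72] [ 0.6519 -0.2677  0.0476] [ 0.6404 -0.2787  0.04  ] [ 0.6554 -0.2561  0.0546]
scene [309 294   6  10  47] [ 0.4696 -0.1971  0.0498] [ 0.4661 -0.2004  0.0401] [ 0.4747 -0.1922  0.057 ]
scene [395 306  19  16 114] [ 0.5539 -0.3238  0.0486] [ 0.5506 -0.3367  0.04  ] [ 0.5606 -0.3086  0.0569]
scene cap 135 [ 0.6318 -0.2526  0.0804] [ 0.6469 -0.2413  0.0833]
side [230 255   4   9  34] [ 0.4727 -0.1999  0.0487] [ 0.4694 -0.2025  0.0401] [ 0.4761 -0.1964  0.0567]
side [329 258   8  15  57] [ 0.6523 -0.2639  0.0477] [ 0.6509 -0.2794  0.0402] [ 0.6537 -0.2449  0.0545]
side [288 281  11  15  91] [ 0.5577 -0.3323  0.0487] [ 0.5533 -0.3387  0.0404] [ 0.5664 -0.3163  0.0568]
side cap 26 [ 0.6401 -0.2623  0.0736] [ 0.6457 -0.259   0.0785]
```

View pics/s6.png

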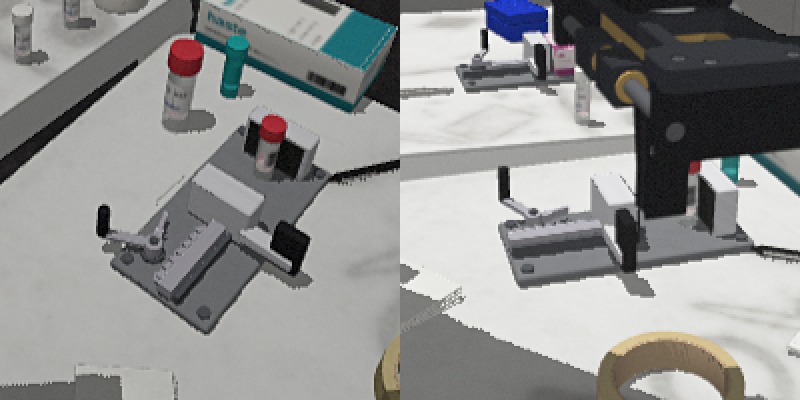

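Comparing the scene and side views, the tab has moved about 45 mm. The pin is still flipped, the vial stands upright with its cap unmoved, and the robot is clear.

```bash
python3 -c "
from plant import arm
print(arm.sign_off())"
```

```text
the job is handed in; nothing more can be done
None
```

I opened the clamp and handed the job in at about 10.3 s of the 38 s allowed. No verdict was reported.

I pushed the thumb pin over to its stop with the shut fingers. Then I pushed the pull tab toward -x until the force rose at the jaw's end stop, and moved the arm well clear. What my last checks showed:

- **Pawl:** the pin is at about (0.471, -0.198), against (0.472, -0.197) predicted for fully flipped. It did not move while the jaw was opened.
- **Jaw:** the tab travelled about 45 mm (0.5988 to 0.5539 in the scene view, 0.6024 to 0.5577 in the side view), which is fully open.
- **Vial:** it stands upright in the scene view, with its cap unmoved to within 1 mm of the first measurement. In the last side view the gripper partly hid the cap, so that reading is not reliable.
- **Contact:** the gripper is free of everything, and the measured force is back to about zero.

One thing was off: when lowered to the tab, the tool stopped at 45 mm rather than the 41 mm I meant. It made no difference to the push.

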